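Screw the hanging hook home and hang the caddy

TASK

Slide the steel bar through the brass eye on top of the hanging bracket and use it to screw the hook clockwise (seen from above) until it stops, fully home, without the gripper itself pushing on the brass or the bracket. Leave the bar sitting through the eye, then hang the white caddy by the underside of its blue handle from the brass hook, let go and leave it hanging still. Do not disturb the food trays, the tub or the bottle.

Things in the scene. Friction and masses are not known exactly. Their poses are not given: they have to be found in the camera images.
- bracket: Fixed metal hanging bracket. Origin on the table, straight below the vertical axis of the screw. Its beam (40 mm wide, underside 180 mm and top 200 mm above the table) runs from 22 mm in front of the screw axis (own -x, towards the robot) back along own +x to a 35 mm square post at x = 160 mm; foot plate 110 x 130 x 8 mm under the post. It carries the brass hook screw.
- hookscrew (a joint): Turn of the brass hook screw about its vertical axis, rad; grows clockwise seen from above; hard stop, fully home, at 1.90, starts between 0 and 0.5. It stays where it is left; turning it takes about 0.25 N m. At 1.90 the hook points along the bracket's own -x.
- eye_center (a point): Centre of the brass eye, on the screw axis 250 mm above the table: a thick ring, outside 40 mm, round bore 26 mm across and 22 mm long. Axes turn with the screw: y along the bore (level), -x the way the hook points (level), z up. The bar fits loosely: it swings about 0.5 rad in the bore before the screw follows. Below it a 32 mm collar and 16 mm shank go down through the beam.
- hook_seat (a point): Good place to hang the caddy: on top of the level brass hook arm under the beam, 105 mm from the screw axis, 81 mm below the eye centre; axes as eye_center. The arm is 8 mm round, its centre line 85 mm below the eye centre, and reaches 130 mm along -x, where its red tip turns up to 59 mm below the eye centre.
- bar_center (a point): Centre of the loose round steel bar, 14 mm in diameter, 200 mm long, about 0.24 kg, red rings at both ends, x along the bar. It starts level on a cradle, axis 50 mm above the table. Left in the eye it rests on the bottom of the bore (6 mm below its centre) and stays there if its middle is within about 10 mm of the eye centre.
- cradle: Fixed grey cradle under the bar, origin at its underside centre, x along the bar; 75 x 70 mm foot, two notched blocks 12 mm thick at x = -28 and 28 mm, 40 mm wide, tops 59 mm above the table. The bar stands out about 66 mm beyond the blocks at both ends.
- caddy_grip (a point): Centre of the caddy's blue handle plate: 10 mm thick (x), 88 mm wide (y), 45 mm tall (z), 137.5 mm above the caddy's underside. The caddy (about 0.3 kg, its weight central, standing on the table) is an open white tray 90 x 100 x 35 mm with two uprights at y = -40 and 40 mm that carry the handle plate; the window between them is 72 mm wide, from 35 to 115 mm above the underside.
- caddy_edge (a point): Middle of the underside of the blue handle plate, 115 mm above the caddy's underside, axes as caddy_grip: this edge goes on the hook arm, the plate across the arm, the arm through the window.
- stack: Fixed tall stack of cartons left of the bracket, 110 x 100 mm and 250 mm high, origin at its underside centre. It leaves room for the bar's end to swing past but not for a gripper.
- trays_mid (a point): Bystander: two shallow white lidded food trays, stacked, 108 x 148 x 42 mm, point near the middle, 20 mm above the table.
- tub: Bystander: white round tub with red lid, 86 mm in diameter, 100 mm high, origin at its underside.
- bottle: Bystander: white bottle with yellow cap, 60 mm in diameter, 160 mm high, origin at its underside.
Mind the look-alikes: they are no part of the job. Of the things shaped like the part that bears bar_center, the dark steel one is meant. Several things look just like the part that bears caddy_grip: the one meant starts nearest to the robot's base.

How it is judged:
By the outcome, as a careful person would: the job done as asked, in the order asked, and still so for the second after the job is handed in, with the robot touching nothing.
It also fails if it takes over 72 s, if anything falls off the work surface, if the arm or the gripper's body presses on something with over 40 N, if the wrist force passes 120 N, or if a joint passes its speed limit or range.

ROBOT

A 6-joint arm with a two-finger parallel gripper is mounted at the origin on the work surface. World frame = base frame: x ahead of the robot, y to its left, z up, the work surface at z = 0. Lengths are in mm, angles in rad, forces in N, time in s.
With the tool pointing down it reaches from about 275 to 825 mm from the base axis. Payload 5.2 kg.
Tool frame: the origin (TCP) lies at the very end of the fingers, on their centre line; the grasp point (between the pads) lies 19 mm behind it; z points along the fingers, y is the direction in which the jaws open and shut (so a half turn about z gives the same grasp; the last joint's range is limited). The gripper opens to 93 mm and grips with 3 to 60 N. Pads are 15 mm wide; open, the fingers measure 128 mm over their backs; the gripper's body (75 mm by 188 mm) begins 65 mm behind the grasp point.
Start: joints at [-1.428, 0.259, 1.535, -0, 1.348, -0.203], TCP at [186.443, -517.44, 218.653] pointing down, gripper open.
Joint ranges: [-3.14, 3.14], [-0.91, 2.08], [0.19, 2.58], [-1.22, 4.36], [0.22, 2.71], [-3.12, 3.12]. Speed limits (rad/s): [2.57, 2.57, 3.14, 3.14, 3.14, 3.14].

INTERFACE

Orientations are given as [roll, pitch, yaw] about the fixed x, y, z axes, in that order (R = Rz(yaw) Ry(pitch) Rx(roll)).
In Python, from bench import robot gives the robot as it stands. The module is installed in compiled form; this text tells all that it offers. Calls block until the motion is done:
- robot.move_ptp(position, orientation): joint-space move of the TCP to a pose.
- robot.move_linear(position, ori=None, speed=150, f_stop=None): straight line of the TCP; ori=None keeps the orientation; speed is the mean speed in mm/s. With f_stop (N) it stops when the force on the tool has changed by that much, and returns True; else False.
- robot.move_j(angles): joint-space move.
- robot.move_gripper(opening): opening from 0.0 (shut) to 1.0 (fully open); the grip force is fixed at half the most; returns when the fingers have stopped.
- robot.sleep(seconds).
- robot.inverse_kinematics(position, orientation): joint angles nearest the present ones, or None.
- robot.get_image(name): name is "scene" or "top" or "wrist"; returns a dict with "img" (480x640x3 uint8, blue, green, red), "fovy" (degrees; the focal length in pixels is half the picture's height over the tangent of half this angle, whatever the lens; pixels are square), "cx", "cy" (the principal point, pixels), "eye" and "orientation" of the camera in the world. Camera axes: x right, y down, z forward; pixel columns grow to the right and rows downward; lengths in mm; the calibration is good to about 2 mm. A picture is of the moment at which its call begins. There is no depth.
A pose or a line that the arm cannot do raises robot.MotionError and nothing moves.
- robot.hand_in(): hands the job in, once; it reports no verdict.
Readings, each from a call of its own:
- robot.current_t(): time.
- robot.current_qpos(): joint angles.
- robot.current_joint_vel(): joint speeds.
- robot.current_joint_efforts(): joint torques, N m.
- robot.current_tcp_pos(): TCP position.
- robot.current_eef_rot(): TCP orientation.
- robot.current_contact_force(): force on the tool from outside, world axes, zero at the start.
- robot.current_ft_torque(): the same for the moment, N m.
- robot.current_gripper_width(): opening from 0.0 (shut) to 1.0 (fully open).
Only numpy, scipy, OpenCV 4.12 (cv2) and the standard library are available. Lean on these libraries where they do the work, as an engineer would, in place of code of your own. Each camera call takes 0.05 s, during which the arm holds its last target. There are 200 camera calls.

## Working session

There is one attempt and no reset: what is moved stays moved. The work goes in short steps, each a Python script; the robot and the scene stay as the last script left them, time stands still between calls to the robot, and variables do not carry over. Pictures are saved under pics/ and viewed, about 8 in all and at most 12, crops included, and the job is handed in when it is done.

```bash
mkdir -p pics; cat > h.py <<'E'
from bench import robot
import numpy as np, cv2
from scipy.spatial.transform import Rotation as R
def cam(n,save=None):
    d=robot.get_image(n)
    if save: cv2.imwrite('pics/'+save,d['img'])
    d['f']=240/np.tan(np.radians(d['fovy'])/2)
    return d
def rot(d):
    o=np.array(d['orientation'],float)
    return o if o.shape==(3,3) else R.from_euler('xyz',o).as_matrix()
def ray(d,u,v,z):
    r=rot(d)@np.array([(u-d['cx'])/d['f'],(v-d['cy'])/d['f'],1])
    e=np.array(d['eye'],float); return e+r*(z-e[2])/r[2]
def proj(d,p):
    q=rot(d).T@(np.array(p,float)-d['eye']); return [d['cx']+d['f']*q[0]/q[2], d['cy']+d['f']*q[1]/q[2]]
E
python3 - <<'E'
from h import *
import pickle
for n in ['scene','top']:
    d=cam(n,n+'1.png'); pickle.dump(d,open(n+'1.pkl','wb'))
    print(n,d['fovy'],d['cx'],d['cy'],d['eye'],d['orientation'])
print(robot.current_t(), robot.current_tcp_pos(),robot.current_eef_rot())
E
```

```text
scene 55.66985967023931 327.13891819388243 246.57151167944315 [1061.83891863  894.02082479  992.64330587] [-2.23526392  0.00945648  2.57501695]
top 47.320091578889766 314.3550457920801 241.00582864861389 [ 368.10369003  -10.41941411 1467.58645735] [-3.0566974   0.02134765 -1.58183791]
0.1 [ 186.38941357 -516.94608791  217.92070779] [-3.14001553e+00 -3.65068060e-04  3.45794722e-01]
```

View pics/top1.png

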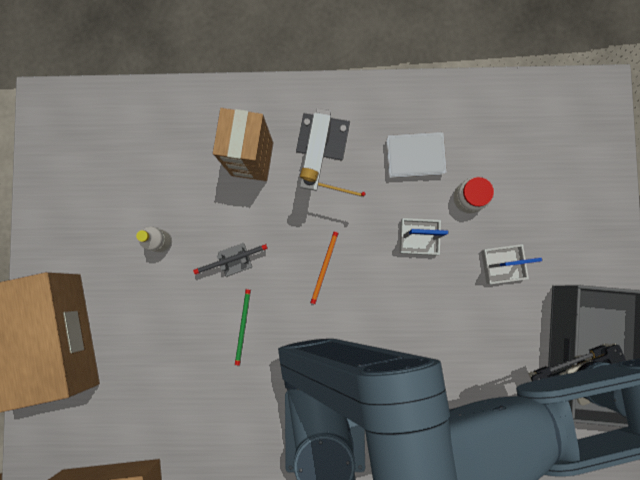

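View pics/scene1.png

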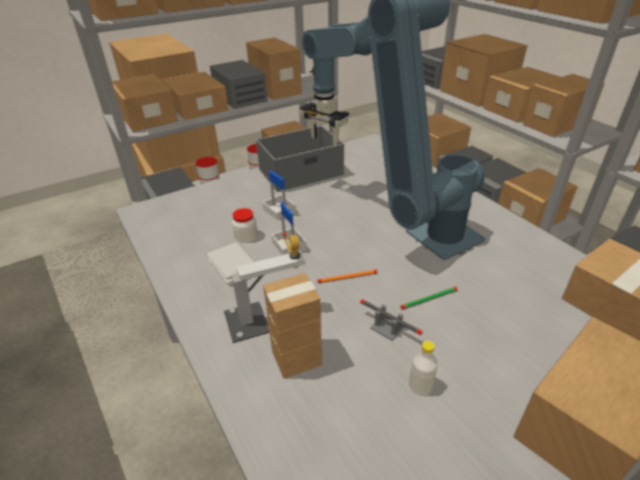

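Top view: the dark bar is on its cradle at (195,272)–(265,247), and the brass eye at about (310,175). The hook tip is at (363,194), and the two caddies have handles at (427,233) and (515,262). I'll turn these into positions and view an enlarged crop.

```bash
python3 - <<'E'
import pickle
from h import *
d=pickle.load(open('top1.pkl','rb'))
for n,u,v,z in [('barL',195,272,50),('barR',265,247,50),('eye',310,175,250),('tip',363,194,190),('postfoot',323,137,8),('beamback',322,112,200),('beamfront',309,188,200),('A',427,233,160),('B',515,262,160),('Atray',421,237,35),('Btray',506,264,35),('stack',0.5*(222+270),140,250),('trays',416,156,42),('tub',478,192,100),('bottle',143,237,160),('orange1',335,234,7),('orange2',313,301,7),('green1',248,291,7)]:
    p=ray(d,u,v,z); print(n,p.round(0),np.hypot(*p[:2]).round())
im=d['img'][90:290,180:560]
cv2.imwrite('pics/top1c.png',cv2.resize(im,None,fx=2.1,fy=2.1,interpolation=cv2.INTER_CUBIC))
E
```

```text
barL [412. 329.  50.] 528.0
barR [475. 147.  50.] 497.0
eye [622.  23. 250.] 622.0
tip [ 587. -100.  190.] 595.0
postfoot [776.  -7.   8.] 776.0
beamback [783.  -6. 200.] 783.0
beamfront [601.  27. 200.] 602.0
A [ 495. -253.  160.] 556.0
B [ 424. -459.  160.] 624.0
Atray [ 497. -260.   35.] 561.0
Btray [ 424. -478.   35.] 639.0
stack [704. 167. 250.] 724.0
trays [ 711. -252.   42.] 755.0
tub [ 603. -395.  100.] 721.0
bottle [495. 430. 160.] 655.0
orange1 [511. -36.   7.] 512.0
orange2 [333.  25.   7.] 334.0
green1 [361. 198.   7.] 412.0
```

View pics/top1c.png

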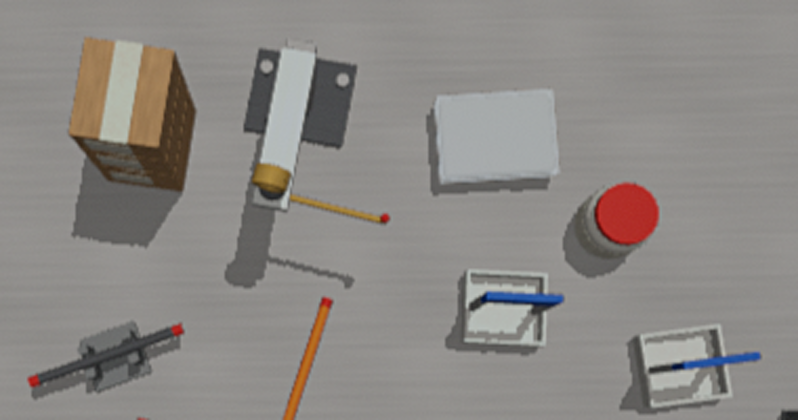

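The crop confirms the layout: the ring is at about crop (271,178) and the beam leans about −0.18 rad. The hook points right at about 254°, so the screw is at about 0.43. Next I go above the bar for a close look, with a look at the eye on the way.

```bash
cat >> h.py <<'E'
def down(deg): return [np.pi,0,np.radians(deg)]
def dirv(deg): return np.array([np.cos(np.radians(deg)),np.sin(np.radians(deg)),0])
E
python3 - <<'E'
from h import *
import pickle
robot.move_ptp([500,40,400],down(164))
d=cam('wrist','w_eye.png'); pickle.dump(d,open('w_eye.pkl','wb')); print(d['eye'],d['orientation'],d['fovy'],robot.current_t())
robot.move_ptp([443,238,200],down(109.1))
e=cam('wrist','w_bar.png'); pickle.dump(e,open('w_bar.pkl','wb')); print(e['eye'],e['orientation'],robot.current_t())
cv2.imwrite('pics/w2.png',cv2.resize(np.hstack([d['img'],e['img']]),(800,300)))
print([proj(d,p) for p in ([622,23,250],[587,-100,190])],[proj(e,p) for p in ([412,329,50],[475,147,50])])
E
```

```text
[438.23319314  57.31697102 566.07953012] [2.89941893e+00 1.61779678e-03 1.29016803e+00] 62.540001718829586 2.5167
[423.54121758 299.85551847 366.95970439] [ 2.89749239e+00 -6.11417205e-04  3.33831230e-01] 3.8083
[[np.float64(337.94149566378303), np.float64(356.43321511985107)], [np.float64(211.8124507694277), np.float64(326.0843512965418)]] [[np.float64(315.17493996862436), np.float64(97.57588245207944)], [np.float64(315.31998163813597), np.float64(329.6332230957684)]]
```

View pics/w2.png

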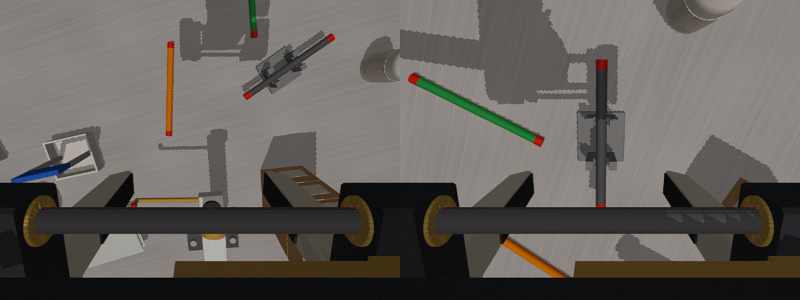

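Wrist views: the left half shows the hook tip at full-resolution (213,326), matching my prediction of (212,326). The right half shows the bar vertical at column ~322 with its upper end at ~(322,97). The crossbar hides the eye, so I'll take one more look with the camera ahead of the tool and measure the bar in code.

```bash
python3 - <<'E'
from h import *
import pickle
e=pickle.load(open('w_bar.pkl','rb')); im=e['img'].astype(int)
b,g,r=im[...,0],im[...,1],im[...,2]
red=(r>130)&(g<70)&(b<70); red[:, :280]=0; red[:,370:]=0; red[335:]=0
for s in (slice(0,200),slice(200,335)):
    v,u=np.nonzero(red[s]); v=v+s.start; print(u.mean(),u.min(),u.max(),v.min(),v.max())
top=[322,96]
dk=(im.sum(2)<260)
for row in (130,150,160,270,290,310):
    u=np.nonzero(dk[row,290:350])[0]+290; print(row,u.min() if len(u) else 0,u.max() if len(u) else 0, im[row,300:345:5].sum(1))
robot.move_ptp([552,43,300],down(-16))
d=cam('wrist','w_eye2.png'); pickle.dump(d,open('w_eye2.pkl','wb')); print(d['eye'],robot.current_t(),proj(d,[622,23,250]))
robot.move_ptp([443,238,150],down(109.1))
E
```

```text
<stdin>:7: RuntimeWarning: Mean of empty slice.
  ret = ret.dtype.type(ret / rcount)
Traceback (most recent call last):
ValueError: zero-size array to reduction operation minimum which has no identity
```

```bash
python3 - <<'E'
from h import *
import pickle
e=pickle.load(open('w_bar.pkl','rb')); im=e['img'].astype(int)
b,g,r=im[...,0],im[...,1],im[...,2]
red=(r>1.8*g)&(r>1.8*b)&(r>80); red[:, :285]=0; red[:,360:]=0; red[335:]=0
for a,c in ((0,200),(200,335)):
    v,u=np.nonzero(red[a:c]); v=v+a; print(len(u), (u.mean(),u.min(),u.max(),v.min(),v.max()) if len(u) else '')
for row in (130,150,165,270,290,310):
    print(row, im[row,300:346:3].sum(1))
robot.move_ptp([552,43,300],down(-16))
d=cam('wrist','w_eye2.png'); pickle.dump(d,open('w_eye2.pkl','wb')); print(d['eye'],robot.current_t(),proj(d,[622,23,250]))
robot.move_ptp([443,238,150],down(109.1))
E
```

```text
318 (np.float64(322.1383647798742), np.int64(313), np.int64(331), np.int64(95), np.int64(111))
82 (np.float64(320.6341463414634), np.int64(313), np.int64(328), np.int64(325), np.int64(331))
130 [276 274 278 269 286  85 119 139 134 120  99 270 274 282 276 263]
150 [269 273 276 278 262  94 121 137 133 123 114 282 276 267 276 271]
165 [423 273 271 275 262  93 122 140 131 120 138 288 390 267 270 329]
270 [306 310 311 257 262 135 186 210 197 169 376 375 310 314 316 311]
290 [419 261 273 273 266 140 190 208 199 161 411 404 412 411 409 409]
310 [420 410 411 401 386 139 190 211 198 154 421 410 409 400 406 402]
[617.03315679  24.66857309 466.34981251] 5.4333 [np.float64(317.21223631577357), np.float64(130.5588549700446)]
```

View pics/w_eye2.png

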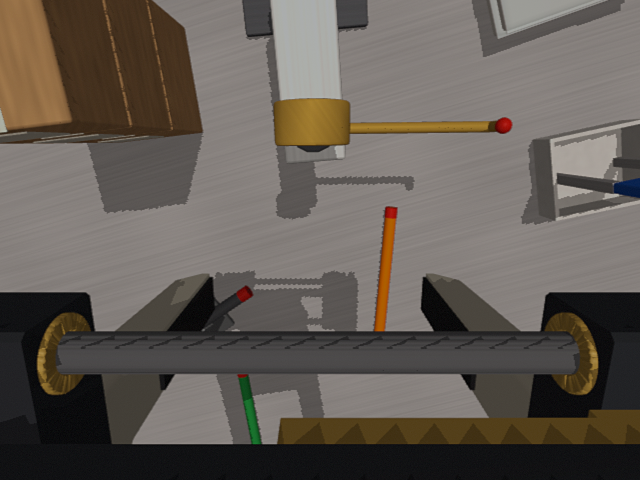

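The view shows the eye ring spanning columns 274–350 and rows 99–146, centred near (312,123). The hook arm runs along row 127 to its tip at (504,125), and the beam's centre line goes from (305.5,0) to (309.5,95).

```bash
python3 - <<'E'
from h import *
import pickle
d=pickle.load(open('w_eye2.pkl','rb'));e=pickle.load(open('w_bar.pkl','rb'))
print('eye',ray(d,312,123,270),ray(d,312,123,256))
a,b=ray(d,360,128,165),ray(d,490,127,165); v=b-a; print('hook',a,b,np.degrees(np.arctan2(v[1],v[0]))%360)
print('tip',ray(d,504,125,191))
a,b=ray(d,309.5,95,200),ray(d,305.5,0,200); v=b-a; print('beam',a,b,np.degrees(np.arctan2(v[1],v[0])))
p,q=ray(e,322.2,95,55),ray(e,320.8,331.5,55); 
print('bar',p,q,(p+q)/2,np.linalg.norm(p-q),np.degrees(np.arctan2(*(p-q)[1::-1])))
E
```

```text
eye [625.57120209  24.59100317 270.        ] [626.17997595  24.58547233 256.        ]
hook [617.06769626  -8.38578449 165.        ] [ 591.5420958  -100.40539088  165.        ] 254.49635459337213
tip [592.44309252 -98.86859663 191.        ]
beam [645.51481046  21.33940318 200.        ] [698.26862396   8.53030144 200.        ] -13.647815420227545
bar [416.53964177 331.97692467  55.        ] [479.23874071 149.29452479  55.        ] [447.88919124 240.63572473  55.        ] 193.1425282833175 108.9429217941435
```

```bash
python3 - <<'E'
from h import *
import pickle
c=np.array([448,238.3,0])+50*dirv(109)
robot.move_ptp(c+[0,0,80],down(109))
robot.move_linear(c+[0,0,31],speed=120)
robot.move_gripper(0.0); print('w',robot.current_gripper_width(),robot.current_contact_force())
robot.move_linear(c+[0,0,130],speed=150)
E0=np.array([626,25,0]); g=E0+175*dirv(164.5)
robot.move_ptp(g+[0,0,231],down(164.5))
d=cam('scene','s2.png'); pickle.dump(d,open('s2.pkl','wb'))
t=cam('top','t2.png'); pickle.dump(t,open('t2.pkl','wb'))
print('w',robot.current_gripper_width(),robot.current_t(),robot.current_ft_torque())
for z in (250,244):print([np.round(proj(d,E0+s*dirv(164.5)+[0,0,z])) for s in (0,25,225)])
a=d['img'][200:340,220:420]; b=t['img'][140:280,220:420]
cv2.imwrite('pics/st2.png',np.hstack([cv2.resize(k,None,fx=2,fy=2*1.0,interpolation=cv2.INTER_CUBIC) for k in (a,b)]))
E
```

```text
w 0.1387968488556688 [-0.63770376  0.58037081 -0.08186077]
w 0.14560932732074217 11.4167 [ 0.03442107 -0.04762668 -0.02246141]
[array([293., 242.]), array([302., 241.]), array([371., 228.])]
[array([293., 244.]), array([302., 243.]), array([371., 229.])]
```

View pics/st2.png

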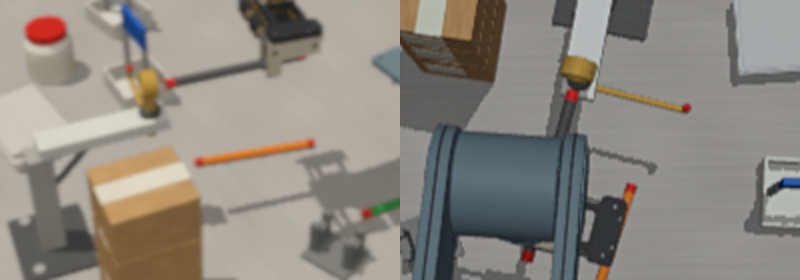

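The scene crop shows the bar level, with its lead end at full (304,241) and rear at (371,228), both within 2 px of prediction. It is lined up with the ring at about (293,243), so I insert.

```bash
python3 - <<'E'
from h import *
E0=np.array([626,25,0]); u=dirv(164.5)
s=robot.move_linear(E0+50*u+[0,0,231],speed=50,f_stop=6)
print(s,robot.current_tcp_pos(),robot.current_contact_force(),robot.current_ft_torque(),robot.current_t())
d=cam('scene','s3.png');t=cam('top','t3.png')
a=d['img'][200:340,220:420]; b=t['img'][140:280,220:420]
cv2.imwrite('pics/st3.png',np.hstack([cv2.resize(k,None,fx=2,fy=2*1.0,interpolation=cv2.INTER_CUBIC) for k in (a,b)]))
E
```

```text
False [577.69682556  38.42941137 231.04095664] [-0.25728661  0.37960463 -1.81387005] [ 0.10831158 -0.01037981 -0.06379745] 14.0667
```

View pics/st3.png

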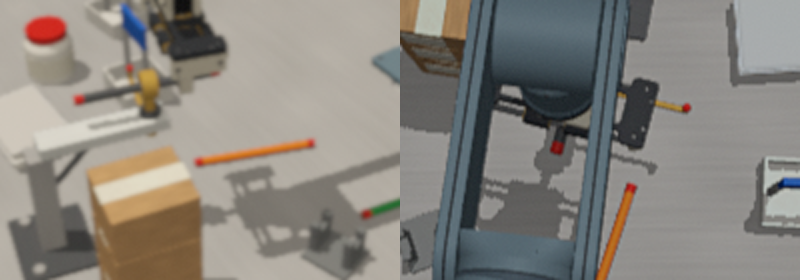

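Both views show the bar through the eye, held level, with almost no contact force. I lower it onto the bore, release it, regrasp the far end and start the swing.

```bash
python3 - <<'E'
from h import *
E0=np.array([626,25,0]); u=dirv(164.5); f=lambda:(np.round(robot.current_contact_force(),1),np.round(robot.current_ft_torque(),2))
print(robot.move_linear(E0+50*u+[0,0,225],speed=30,f_stop=1.5),robot.current_tcp_pos()[2],f())
robot.move_gripper(0.4)
robot.move_linear(E0+50*u+[0,0,300],speed=200)
robot.move_linear(E0-75*u+[0,0,300],speed=200)
d=cam('scene','s4.png');w=cam('wrist','w4.png')
print(robot.move_linear(E0-75*u+[0,0,225],speed=100,f_stop=5),f(),robot.current_t())
cv2.imwrite('pics/st4.png',np.hstack([cv2.resize(d['img'][200:320,220:380],(400,300),interpolation=cv2.INTER_CUBIC),cv2.resize(w['img'],(400,300))]))
E
```

```text
True 224.05480504887464 (array([1.5, 0.2, 2.3]), array([-0.07, -0.36, -0.01]))
False (array([0.1, 0.1, 0.6]), array([ 0.01, -0.17, -0.  ])) 17.3917
```

View pics/st4.png

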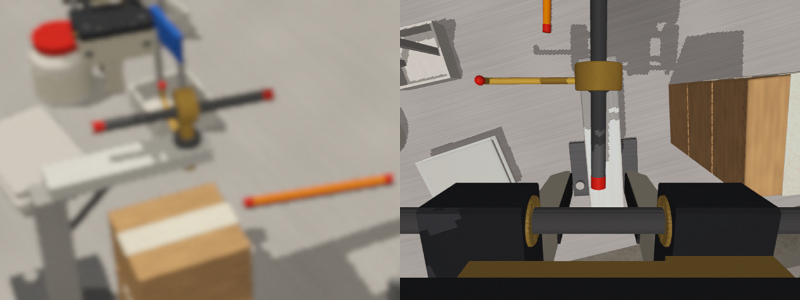

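The bar sits level and centred through the eye, with its far end at wrist (317,301) between the jaws. I grip it and swing clockwise.

```bash
python3 - <<'E'
from h import *
E0=np.array([626,25,225]); f=lambda:(np.round(robot.current_contact_force(),1),np.round(robot.current_ft_torque(),2))
robot.move_gripper(0.0); print(robot.current_gripper_width(),f())
a=164.5
for k in [15]*6:
    a-=k
    s=robot.move_linear(E0-75*dirv(a),down(a),speed=60,f_stop=20); print(a,s,*f(),np.round(robot.current_t(),1))
    if s: break
E
```

```text
0.14187682843523194 (array([-0.6,  1. ,  0.3]), array([-0.01, -0.23, -0.02]))
149.5 False [-1.2 -0.1  0.4] [ 0.04 -0.03  0.01] 18.4
134.5 False [-0.6  0.5  2.1] [ 0.28 -0.02  0.12] 18.9
119.5 False [-0.   1.1  0.5] [ 0.25 -0.09  0.15] 19.3
104.5 False [ 1.  -0.1  1. ] [ 0.03 -0.14  0.15] 19.8
89.5 False [-1.2 -1.9  2.4] [-0.25 -0.09  0.15] 20.3
74.5 False [-1.6 -3.9  2.2] [-0.72  0.17  0.17] 20.8
```

```bash
python3 - <<'E'
from h import *
E0=np.array([626,25,225]); f=lambda:(np.round(robot.current_contact_force(),1),np.round(robot.current_ft_torque(),2))
a=74.5
for k in [6,6,4,4,3,3,3,3,3,3,3]:
    a-=k
    s=robot.move_linear(E0-75*dirv(a),down(a),speed=40,f_stop=20); F=f(); print(a,s,*F,np.round(robot.current_t(),1))
    if s or abs(F[1][2])>0.6 or np.linalg.norm(F[0])>16: break
d=cam('scene','s5.png');t=cam('top','t5.png')
cv2.imwrite('pics/st5.png',np.hstack([cv2.resize(k,(400,300),interpolation=cv2.INTER_CUBIC) for k in (d['img'][200:320,220:380],t['img'][120:240,250:410])]))
E
```

```text
68.5 False [-2.3 -4.8  1. ] [-0.85  0.21  0.26] 21.1
62.5 False [-2.5 -5.2  1.6] [-0.96  0.35  0.17] 21.5
58.5 False [-2.3 -6.2  2.5] [-0.94  0.46  0.17] 21.8
54.5 False [-3.1 -5.5  1.9] [-0.92  0.38  0.11] 22.0
51.5 False [-0.6 -7.3  3.1] [-1.16  0.2   0.25] 22.3
48.5 False [-0.2 -9.5  2.5] [-1.43 -0.11  0.22] 22.5
45.5 False [  3.4 -11.7   2. ] [-1.97 -0.54  0.35] 22.8
42.5 False [  6.2 -14.4   2.7] [-2.57 -1.    0.35] 23.0
39.5 False [  9.7 -18.8   1.9] [-3.29 -1.65  0.37] 23.3
```

View pics/st5.png

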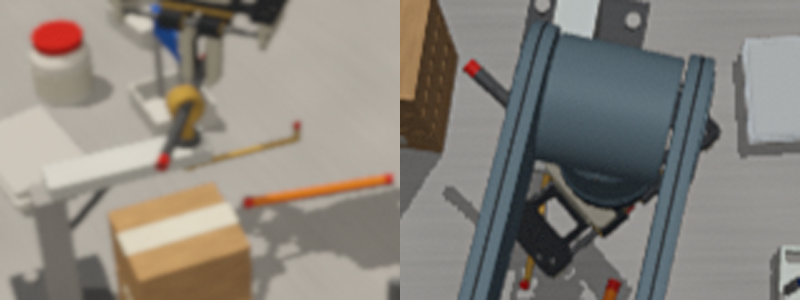

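Force climbs from 51.5° to about 20 N tangentially, which suggests the hard stop. The hook tip is at scene (339,250) and top (300,234). I'll check that angle against the beam, then back off, release and lift.

```bash
python3 - <<'E'
from h import *
import pickle
t=pickle.load(open('t2.pkl','rb')); s=pickle.load(open('s2.pkl','rb'))
E=np.array([626,25,0])
for d,uv in ((t,(300,233.6)),(s,(338.8,250.4))):
    p=ray(d,*uv,190); v=p-E; print(p,np.hypot(*v[:2]),np.degrees(np.arctan2(v[1],v[0]))%360)
a=39.5+14
e=np.array([626,25,225])
robot.move_linear(e-75*dirv(a),down(a),speed=60)
print(robot.current_contact_force(),robot.current_ft_torque())
robot.move_gripper(0.4)
robot.move_linear(e-75*dirv(a)+[0,0,90],speed=200)
robot.move_ptp([500,-100,420],[np.pi,0,np.radians(70)])
t=cam('top','t6.png');s=cam('scene','s6.png');w=cam('wrist','w6.png');pickle.dump((t,s,w),open('6.pkl','wb'))
print(robot.current_t())
cv2.imwrite('pics/st6.png',np.hstack([cv2.resize(k,(400,300),interpolation=cv2.INTER_CUBIC) for k in (s['img'][200:320,220:380],t['img'][100:250,250:450])]))
E
```

```text
[495.0090167   49.13529282 190.        ] 133.19590858788249 169.56025085262576
[499.99443558  58.21681939 190.        ] 130.310242710634 165.23200442331884
[ 3.85002371 -2.78694068  1.7216591 ] [-0.31701834 -0.72423508 -0.03138416]
25.85
```

View pics/st6.png

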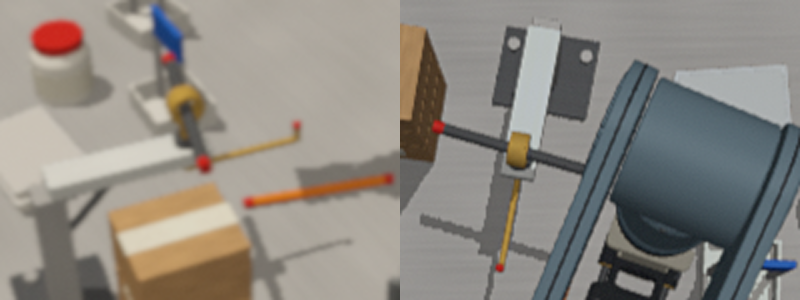

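The hook is in line with the beam in both views, with its tip at top (300,233.5), and the bar rests through the eye. I'll check the bar's centring numerically and measure the caddy.

```bash
python3 - <<'E'
from h import *
import pickle
t,s,w=pickle.load(open('6.pkl','rb'))
p,q=ray(s,287.2,223.2,244),ray(s,302,265.2,244); print('bar ends',p,q,'mid',(p+q)/2,np.linalg.norm(p-q))
print('bar left end top',ray(t,250+(438-400)*.5,100+127*.5,244))
d=pickle.load(open('top1.pkl','rb'))
h=ray(d,300,233.5,190)
# beam edges from top1: detect white beam; use front/back centre points measured
# caddy from top1: tray rim corners (crop coords/2.1+offset)
C=lambda x,y,z: ray(d,180+x/2.1,90+y/2.1,z)
cs=[C(466,270,35),C(547,272,35),C(545,345,35),C(464,344,35)]
for c in cs: print(c.round(1))
print('mean',np.mean(cs,0).round(1), [np.degrees(np.arctan2(*(cs[j]-cs[i])[1::-1])).round(1) for i,j in ((0,1),(3,2),(3,0),(2,1))])
a,b=C(485,297,160),C(562,298,160); print('handle',a,b,(a+b)/2,np.linalg.norm(a-b))
print('w cam',w['eye'],[np.round(proj(w,x)) for x in (np.mean(cs,0),[497,-258,160])])
E
```

```text
bar ends [592.28168571 -70.33614955 244.        ] [649.44891135 113.58256081 244.        ] mid [620.86529853  21.62320563 244.        ] 192.59850391021982
bar left end top [650.7174429  115.74181132 244.        ]
[ 546.5 -211.7   35. ]
[ 542.6 -312.4   35. ]
[ 451.4 -307.2   35. ]
[ 453.9 -207.    35. ]
mean [ 498.6 -259.6   35. ] [np.float64(-92.2), np.float64(-91.4), np.float64(-2.9), np.float64(-3.3)]
handle [ 499.71435469 -214.96382093  160.        ] [ 497.41777999 -302.14733096  160.        ] [ 498.56606734 -258.55557594  160.        ] 87.21375279552261
w cam [524.99316236 -37.80211769 583.82039654] [array([353., 292.]), array([360., 331.])]
```

View pics/w6.png

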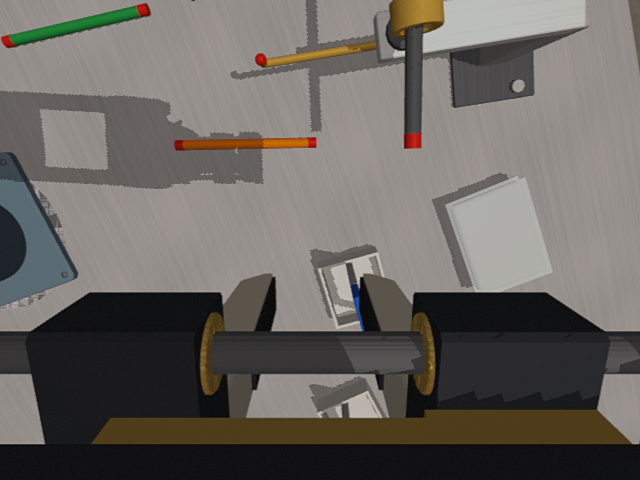

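The wrist view shows the bar's right end at (413,140), the hook tip at (261,60), the hook in line with the beam, and caddy A at about (350,290). By measurement the bar's middle is about 5 mm from the eye centre, within the 10 mm allowed. Next I fix the hook angle from this view and check the caddy motions with IK.

```bash
cat >> h.py <<'E'
def tilt(psi,th=-30): return (R.from_euler('z',psi,degrees=True)*R.from_euler('x',np.pi)*R.from_euler('y',th,degrees=True))
def gp(p,psi,th=-30):
    r=tilt(psi,th); return np.array(p,float)+19*r.as_matrix()[:,2], r.as_euler('xyz')
E
python3 - <<'E'
from h import *
import pickle
t,s,w=pickle.load(open('6.pkl','rb')); E=np.array([626,25,0])
ang=lambda v:np.degrees(np.arctan2(v[1],v[0]))%360
p=ray(w,261,60,189); print('tip wrist',p,np.hypot(*(p-E)[:2]),ang(p-E)); print('bar right end',ray(w,413,147,244))
T=lambda x,y,z: ray(t,250+(x-400)*.5,100+y*.5,z)
print('beam top', [ang(T(a,b,200)-T(c,e,200))-360 for a,b,c,e in ((530,25,503,172),(560,28,535,178))])
print('w beam', ang(ray(w,585,26,200)-ray(w,420,60,200))-360)
for q in ([498.6,-259,205],[498.6,-259,145],[440,64,250],[523,46.8,199],[523,46.8,233]):
    psi=87.3 if q[1]<0 else 78
    print(q,np.round(robot.inverse_kinematics(*gp(q,psi)) if robot.inverse_kinematics(*gp(q,psi)) is not None else 9,2))
E
```

```text
tip wrist [499.31418495  48.56317236 189.        ] 128.85852251874942 169.46356221013505
bar right end [597.22794757 -69.70297465 244.        ]
beam top [np.float64(-10.82101658867714), np.float64(-10.02067976623249)]
w beam -9.095915613372881
[498.6, -259, 205] [-0.38  0.26  1.73 -0.58  1.04 -0.06]
[498.6, -259, 145] [-0.38  0.33  1.81 -0.63  0.92  0.04]
[440, 64, 250] [ 0.25  0.25  1.63 -0.47  1.51  0.54]
[523, 46.8, 199] [ 0.18  0.41  1.53 -0.48  1.43  0.52]
[523, 46.8, 233] [ 0.18  0.38  1.49 -0.48  1.5   0.48]
```

The hook points at 169.5° and the beam gives 169.8° for home, so the screw is home. Now I fetch caddy A.

```bash
python3 - <<'E'
from h import *
import pickle
f=lambda:(np.round(robot.current_contact_force(),1),np.round(robot.current_ft_torque(),2))
c=np.array([498.6,-259,0]); psi=87.3
robot.move_gripper(0.7)
robot.move_ptp(*gp(c+[0,0,225],psi))
w=cam('wrist','w7.png')
print(robot.move_linear(gp(c+[0,0,145],psi)[0],speed=120,f_stop=4),f())
robot.move_gripper(0.0); print('w',robot.current_gripper_width(),f())
robot.move_linear(gp(c+[0,0,255],psi)[0],speed=120); print('w',robot.current_gripper_width(),f())
E0=np.array([626,25,0]); 
robot.move_ptp(*gp(E0+195*dirv(169.5)+[0,0,240],79.5))
robot.sleep(0.3)
d=cam('scene','s7.png');t=cam('top','t7.png');w8=cam('wrist','w8.png');pickle.dump((d,t,w8,w),open('7.pkl','wb'))
print(robot.current_t(),robot.current_gripper_width(),f())
b=lambda im,x0,y0,ww,hh:cv2.resize(im[y0:y0+hh,x0:x0+ww],(400,300),interpolation=cv2.INTER_CUBIC)
cv2.imwrite('pics/st7.png',np.vstack([np.hstack([b(d['img'],220,180,200,150),b(t['img'],220,130,200,150)]),np.hstack([b(w8['img'],0,0,640,480),b(w['img'],0,0,640,480)])]))
E
```

```text
False (array([-0.2,  0.4, -0.3]), array([ 0.2 , -0.07, -0.03]))
w 0.10413937885603848 (array([ 1.6,  0.1, -1.5]), array([ 0.42, -0.17,  0.08]))
w 0.10499486098141293 (array([-0.6, -0.3, -5.1]), array([ 0.55, -0.16,  0.01]))
32.0917 0.10480320970191966 (array([-0.2,  0.5, -5.1]), array([ 0.61, -0.16,  0.03]))
```

View pics/st7.png

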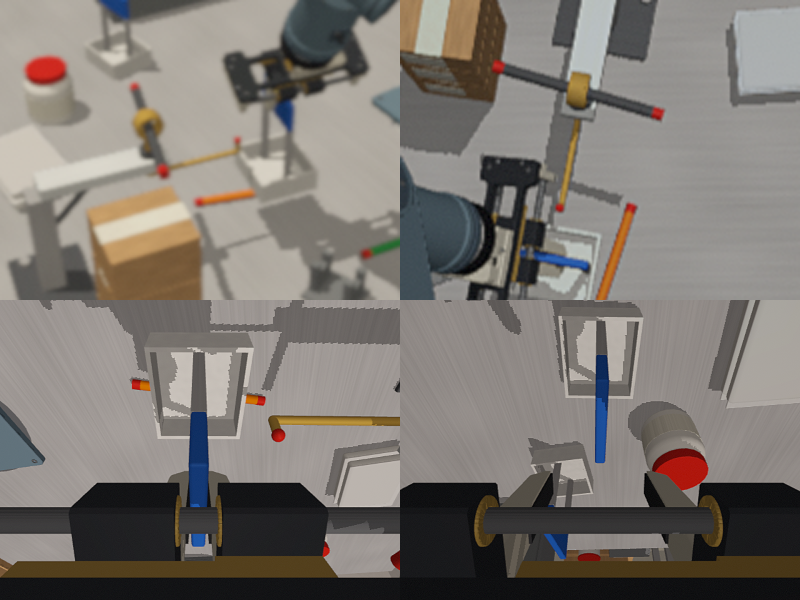

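The caddy is held upright (jaw width 0.105, about 10 mm). The bar is still centred in the eye, and the hook tip has not moved (top 300,234). I'll check the held caddy's lateral position, then approach and lower.

```bash
python3 - <<'E'
from h import *
import pickle
d,t,w8,w=pickle.load(open('7.pkl','rb'))
E0=np.array([626,25,0]); u=dirv(169.5); n=dirv(79.5) # n: left
c=E0+195*u+[0,0,240-7.5]
for k in (-44,44): print('plate end',k,np.round(proj(t,c+k*n+[0,0,22])),'seen right (315,262)')
print('tray corner fr-right',np.round(proj(t,c-50*n-45*u+[0,0,-102.5])),'seen ~(321,248)', np.round(proj(t,c-50*n+45*u+[0,0,-102.5])))
m=(w8['img'][:,:,0].astype(int)>1.8*w8['img'][:,:,2])&(w8['img'][:,:,0]>60)
v,uu=np.nonzero(m); k=v<300; print('blue wrist top row',v.min(),uu[v<v.min()+4].mean(), [np.round(proj(w8,c+k*n+[0,0,22.5])) for k in (44,-44)])
print('table',robot.current_tcp_pos(),gp(E0+195*u+[0,0,240],79.5)[0])
E
```

```text
plate end -44 [313. 261.] seen right (315,262)
plate end 44 [274. 255.] seen right (315,262)
tray corner fr-right [320. 246.] seen ~(321,248) [314. 282.]
blue wrist top row 179 317.6263736263736 [array([311., 262.]), array([313., 394.])]
table [432.61988956  50.86178655 223.54911747] [432.53405553  51.19500585 223.54551733]
```

```bash
python3 - <<'E'
from h import *
import pickle
f=lambda:(np.round(robot.current_contact_force(),1),np.round(robot.current_ft_torque(),2))
E0=np.array([626,25,0]); u=dirv(169.5); n=dirv(79.5)
S=E0+107*u
s=robot.move_linear(gp(S+[0,0,238],79.5)[0],speed=100,f_stop=5); print(s,f())
if not s:
    s=robot.move_linear(gp(S+[0,0,193],79.5)[0],speed=40,f_stop=2); print(s,robot.current_tcp_pos()[2]+16.45,f(),robot.current_t())
d=cam('scene','s8.png');t=cam('top','t8.png');pickle.dump((d,t),open('8.pkl','wb'))
for k in ((d,(300,233)),): pass
g=lambda im:(im['img'][:,:,2].astype(int)>1.8*im['img'][:,:,1])&(im['img'][:,:,2].astype(int)>1.8*im['img'][:,:,0])&(im['img'][:,:,2]>90)
for nm,im in (('scene',d),('top',t)):
    N,L,st,ce=cv2.connectedComponentsWithStats(g(im).astype(np.uint8)); print(nm,[(ce[i].round(1).tolist(),int(st[i,4])) for i in range(1,N) if st[i,4]>8])
E
```

```text
False (array([-0.5, -0.9, -3.7]), array([ 0.52, -0.2 , -0.04]))
True 198.18505335222562 (array([-0.4, -0.2,  3.1]), array([-0.06, -0.09,  0.02])) 34.0333
scene [([252.3, 148.3], 69), ([205.9, 161.2], 191), ([242.6, 214.7], 223), ([301.1, 264.6], 27), ([374.4, 271.2], 12), ([402.9, 306.5], 15)]
top [([268.5, 163.0], 36), ([478.2, 191.4], 684), ([348.4, 186.3], 29), ([299.4, 233.5], 11), ([330.3, 245.0], 61), ([318.0, 288.3], 62), ([314.5, 291.0], 11), ([247.3, 291.1], 21)]
```

Contact came at z = 198.2 against the expected 199, so the handle is on the arm. I release and retreat along the tool axis.

```bash
python3 - <<'E'
from h import *
import pickle
f=lambda:(np.round(robot.current_contact_force(),1),np.round(robot.current_ft_torque(),2))
r=tilt(79.5).as_matrix()[:,2]
robot.move_gripper(0.5); print(f())
p=np.array(robot.current_tcp_pos())
robot.sleep(0.5)
print(robot.move_linear(p-90*r,speed=80,f_stop=5),f())
robot.move_ptp([330,250,420],down(90))
robot.sleep(2)
d=cam('scene','s9.png');t=cam('top','t9.png');robot.sleep(1);d2=cam('scene','s10.png')
print('motion',np.abs(d['img'].astype(int)-d2['img']).max(2)[150:400,200:420].max(),robot.current_t())
b=lambda im,x0,y0,ww,hh:cv2.resize(im[y0:y0+hh,x0:x0+ww],(400,300),interpolation=cv2.INTER_CUBIC)
cv2.imwrite('pics/st9.png',np.vstack([np.hstack([b(d['img'],220,180,200,150),b(t['img'],220,130,200,150)]),np.hstack([b(d2['img'],260,190,120,90),b(t['img'],0,0,640,480)])]))
E
```

```text
(array([26.8, -6.1,  9.8]), array([-1.66, -4.05,  2.34]))
True (array([-1.3, -2.8,  2.3]), array([-0.38,  0.26, -0.02]))
motion 6 40.1667
```

The viewer is at its limit, so I check numerically. During opening I saw a 27 N transient: the front finger must have met the upturned hook tip. I need to confirm the state of the hook, bar and caddy.

```bash
python3 - <<'E'
from h import *
print(robot.current_tcp_pos(),robot.current_contact_force())
d=cam('scene');t=cam('top')
E0=np.array([626,25,0]); u=dirv(169.5); n=dirv(79.5)
def blobs(im,hi,lo,mn):
    i=im['img'].astype(int); m=(i[...,hi]>1.7*i[...,1])&(i[...,hi]>1.7*i[...,lo])&(i[...,hi]>70)
    N,L,st,ce=cv2.connectedComponentsWithStats(m.astype(np.uint8)); return [(ce[k].round(1).tolist(),st[k,:5].tolist()) for k in range(1,N) if st[k,4]>mn]
for nm,im in (('scene',d),('top',t)):
    print(nm,'red',[b[0] for b in blobs(im,2,0,8)]); print(nm,'blue',blobs(im,0,2,25))
    P=E0+107*u+[0,0,191.5]
    print(' predicted tip',np.round(proj(im,E0+130*u+[0,0,188]),1),'plate centre',np.round(proj(im,P),1),'corners',[np.round(proj(im,P+a*n+[0,0,b])).tolist() for a in(-44,44) for b in (-22.5,22.5)],'tray rim corners',[np.round(proj(im,P+a*n+b*u+[0,0,-102.5])).tolist() for a in(-50,50) for b in (-45,45)])
    print(' bar ends pred',[np.round(proj(im,p)).tolist() for p in ([595,-70,244],[650.5,115,244])])
E
```

```text
[330.00519374 249.97987663 419.97860555] [-0.2211876  -0.19358878 -0.44050661]
scene red [[252.4, 148.3], [205.8, 161.2], [242.6, 214.6], [301.1, 264.8], [364.0, 273.3], [403.0, 306.5]]
scene blue [([276.4, 179.4], [270, 171, 14, 17, 133]), ([330.7, 249.7], [325, 238, 12, 25, 122])]
 predicted tip [337.5 249. ] plate centre [330. 250.] corners [[324.0, 247.0], [324.0, 235.0], [336.0, 265.0], [336.0, 253.0]] tray rim corners [[310.0, 271.0], [338.0, 263.0], [322.0, 292.0], [351.0, 284.0]]
 bar ends pred [[286.0, 224.0], [302.0, 266.0]]
top red [[268.4, 163.2], [478.1, 191.4], [348.4, 186.3], [299.5, 233.1], [324.0, 266.9], [247.2, 291.1], [237.0, 362.5]]
top blue [([301.6, 223.1], [283, 218, 37, 11, 143]), ([523.2, 261.3], [504, 258, 38, 7, 108])]
 predicted tip [300.2 232.3] plate centre [301.8 222.6] corners [[320.0, 227.0], [320.0, 225.0], [284.0, 221.0], [283.0, 218.0]] tray rim corners [[326.0, 213.0], [320.0, 248.0], [287.0, 207.0], [281.0, 241.0]]
 bar ends pred [[351.0, 186.0], [269.0, 164.0]]
```

```bash
python3 - <<'E'
from h import *
import pickle
a=pickle.load(open('top1.pkl','rb'))['img'].astype(int); b=cam('top')['img'].astype(int)
for n,s in (('trays',np.s_[130:185,385:450]),('tub',np.s_[172:218,450:500]),('bottle',np.s_[222:258,130:172])): print(n,np.abs(a[s]-b[s]).max(2).mean().round(1))
print(robot.current_t()); print(robot.hand_in())
E
```

```text
trays 1.2
tub 1.6
bottle 1.6
40.3167
the job is handed in; nothing more can be done
None
```

I finished the job and handed it in at 40.3 s. The one blemish is that the gripper pushed on the brass hook tip once, while I was letting go of the caddy.

**What I did:**
- I slid the dark steel bar through the eye from the robot side.
- I regrasped its far end and swung it clockwise until the resisting force rose to about 20 N, which I took as the hard stop.
- I released the bar, then hung the caddy nearest the base on the hook arm, about 107 mm from the screw axis, and backed away.

**What the last checks showed:**
- **Hook:** it points at 169.5°. The beam gives about 169.8° for fully home, so they agree within about 1°.
- **Bar:** it is through the eye with its middle within about 5 mm of the centre, and its end pixels matched the earlier pictures.
- **Caddy:** the blue handle is within 1 pixel of where it should hang in both cameras. Two pictures 1 s apart showed no visible motion.
- **Bystanders:** the top view of the trays, tub and bottle is unchanged from the start.

**What did not go cleanly:**
- **Push on the hook tip:** when I opened the gripper to release the caddy, I read a force of about 27 N. The front finger most likely pressed on the upturned hook tip. The push was along the arm, and the tip's top-view position was the same to about 0.4 px before and after.
- **Retreat stopped early:** the force limit tripped when that load came off, and the arm carried on clear with the next move.
- **Final state not seen by eye:** my 12 pictures were used up, so I checked it only by measuring pixels.

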